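# Spent battery pack through the flap of the used-battery box

## Robot

A 6-joint arm with a two-finger parallel gripper is mounted at the origin on the work surface. World frame = base frame: x ahead of the robot, y to its left, z up, the work surface at z = 0. Lengths are in m, angles in rad, forces in N, time in s.
With the tool pointing down it reaches from about 0.375 to 0.975 m from the base axis. Payload 3.8 kg.
Tool frame: the origin (TCP) lies at the very end of the fingers, on their centre line; the grasp point (between the pads) lies 19 mm behind it; z points along the fingers, x is the direction in which the jaws open and shut, and the axes are right-handed (so a half turn about z gives the same grasp; the last joint's range is limited). The gripper opens to 85 mm and grips with 20 to 120 N. Pads are 22 mm wide; open, the fingers measure 114 mm over their backs; the gripper's body (76 mm by 85 mm) begins 54 mm behind the grasp point. The pads swing forward as they close: fully open they stand 13 mm farther back than shut.
Start: joints at [1.118, 0.264, 1.604, -0, 1.274, -0.037], TCP at [0.273, 0.617, 0.231] pointing down, gripper open.
Joint ranges: [-2.63, 2.63], [-0.94, 2.18], [0.31, 2.57], [-1.31, 4.45], [0, 2.66], [-2.55, 2.55]. Speed limits (rad/s): [2.57, 2.57, 3.14, 3.14, 3.14, 3.14].

## Interface

Orientations are given as a 3x3 rotation matrix whose columns are the frame's x, y, z axes.
In Python, from workcell import state, get_image, get_calibration, finish_job gives the robot as it stands.
- The arm moves only by the tool servo_tool, never from a script. Its argument "commands" is a list of rows, each a list of 7 numbers: the gripper command: -1 is fully open, 1 is shut, values between are in proportion, then the shift along the tool's x, y, z as a fraction of full scale, then the turn, a rotation vector about the tool's x, y, z as a fraction of full scale. A call has 1 to 12 rows; each row is the pose to reach, as a shift and turn from the pose commanded when the call began, along the tool's axes at that moment; what a row does not reach only later rows make up. Full scale, the value 1, is 0.25 m for a shift and pi/2 rad for a turn. A row lasts 1/12 s, in which the tool goes at most 41.7 mm and 7.16 degrees, less where a joint would pass 70% of its speed; a pose out of reach is approached as far as the arm can. A call with a number of a shift or a turn outside -1 to 1 is refused whole. A call with a gripper value outside its range is refused whole. The fingers move at their own pace and stop on an object; "force" is the grip in N (left out, the last holds). Time passes only in rows, so rows that repeat a pose let the fingers close. It gives the time, the measured TCP pose, the force and the opening at its end, in the units of the state.
- state(): the state, without advancing time (a new reading comes with each control period).
- get_image(name): name is "scene" or "side" or "wrist"; returns the picture (384x512x3 uint8, red, green, blue); there is no depth.
- get_calibration(name): a dict with "intrinsics" (3x3 intrinsics, pixels), "distortion" ([k1, k2, p1, p2, k3] as OpenCV has them; the pictures are not rectified), "view" (4x4, takes a point from world to camera coordinates); the wrist camera has in their place "mount" (4x4, takes a point from camera to tool coordinates, whose origin is the TCP and whose axes are the tool frame's). Camera axes: x right, y down, z forward; pixel columns grow to the right and rows downward; lengths in m; the calibration is good to about 2 mm. A picture is of the moment at which its call begins: read the wrist's pose just before it. get_calibration takes no time and is no camera call.
- finish_job(): hands the job in, once; it reports no verdict.
The state is a dict: "time": time; "q": joint angles; "joint_velocities": joint speeds; "effort": joint torques, N m; "tcp_pos": TCP position; "orientation": TCP orientation; "contact_force": force on the tool from outside, world axes, zero at the start; "ft_torque": the same for the moment, N m; "width": opening from 0.0 (shut) to 1.0 (fully open).
Only numpy, scipy, OpenCV 4.12 (cv2) and the standard library are available. Lean on these libraries where they do the work, as an engineer would, in place of code of your own. Each camera call takes 0.05 s, during which the arm holds its last target.

## Task

The smaller of the two battery packs standing on the bench is spent. Push it down through the sprung flap in the lid of the used-battery box until it is inside and the flap has swung shut behind it; do not drop it on to the flap from above. Leave the larger pack standing where it is.

Things in the scene. Friction and masses are not known exactly. Their poses are not given: they have to be found in the camera images.
- pack_mid (a point): Centre, half-way up, of the smaller (spent) pack: upright black block with a grey band, 46 mm (its x) by 30 mm (its y), 90 mm tall (z up), 0.13 kg, loose. Grip it from above across the 30 mm. It, the larger pack and a round red tin (68 mm wide, 95 mm tall) stand in three places in any order, 100 mm or more apart between centres, the packs turned up to 45 degrees.
- big_pack_mid (a point): Centre, half-way up, of the larger battery pack, to be left alone: same look, 62 mm (x) by 42 mm (y), 120 mm tall (z up), standing loose on the bench.
- mouth (a point): Centre of the box's mouth, level with the lid's top, 190 mm above the bench. Mouth: 80 mm (x) by 150 mm (y), filled by a grey flap hinged along its +x edge. The box is fixed, turned up to 20 degrees, 140 (x) by 200 (y) by 190 mm, with a white lid 4 mm thick and clear 4 mm walls and floor, empty inside. Fingers fit into the mouth best when they close along y.
- flap (a joint): Flap angle in rad: 0 shut and level, growing as it swings down into the box, to 1.55. It reaches 78 mm from its hinge. A spring shuts it. The pack over the middle needs 5 to 10 N to open it, more nearer the hinge; its weight alone does not. The open flap presses sideways on the pack, which may stick until its top is below the lid: let the fingers follow it in, or push its top down.
Things that resemble listed ones, but are neither listed nor needed, are in the scene too. Leave any green look-alike of the part that bears pack_mid alone.

How it is judged:
At the end, for the whole second after the job is handed in: The smaller pack lies at rest inside the box (its centre within the walls and at least 60 mm below the lid's top), the flap is shut to within 0.15 rad, and the larger pack stands upright within 30 mm of where it began (z of pack_mid in the frame of mouth below -0.06 m and x of pack_mid in the frame of mouth between -0.07 and 0.07 m and y of pack_mid in the frame of mouth between -0.1 and 0.1 m and value of joint flap below 0.15 rad and linear speed of pack below 0.05 m/s and distance of big_pack_mid from where it was at the start of the episode below 0.03 m and angle between big_pack_mid's own z axis and vertical below 0.2 rad); the robot touches nothing.
It fails at once if the smaller pack is dropped on to the flap (falls freely, faster than 0.5 m/s, with its centre still above the lid) (z of pack_mid in the frame of mouth above 0 m and contact force between pack and anything else below 0.02 N and linear speed of pack above 0.5 m/s).
It fails at once if the larger pack is knocked over or pushed more than 50 mm away (distance of big_pack_mid from where it was at the start of the episode above 0.05 m or angle between big_pack_mid's own z axis and vertical above 0.5 rad).
It also fails if it takes over 43 s, if anything falls off the work surface, if the arm or the gripper's body presses on something with over 40 N, if the wrist force passes 120 N, or if a joint passes its speed limit or range.

## Working session

There is one attempt and no reset: what is moved stays moved. The work goes in short steps, Python scripts to look and compute and a tool call to move; the robot and the scene stay as the last step left them, time stands still between calls to the robot, and variables do not carry over. Pictures are saved under pics/ and viewed, and the job is handed in when it is done.

Besides the shell and the picture viewer there is one more tool, called after ">>>" as a command line: name --pt "numbers of a row" for each row, then --argument value for the rest. servo_tool: Moves the arm, as the interface text tells. Its arguments: {"type":"object","properties":{"commands":{"type":"array","items":{"type":"array","items":{"type":"number"}}},"force":{"type":"number"}},"required":["commands"]}

```bash
ls; mkdir -p pics; python3 - <<'E'
from workcell import *
import cv2
s=state();print(s['time'],s['tcp_pos'],s['orientation'],s['width'],s['contact_force'])
for n in ["scene","side","wrist"]:
    cv2.imwrite(f"pics/{n}0.png",get_image(n)[:,:,::-1])
    c=get_calibration(n);print(n,{k:[list(map(lambda v:round(float(v),4),r)) if hasattr(r,'__len__') else r for r in c[k]] for k in c})
E
```

```text
pics
0.0 [0.27233681 0.61679347 0.22994617] [[ 4.03944246e-01  9.14783060e-01 -9.99993343e-04]
 [ 9.14780730e-01 -4.03945475e-01 -2.06616884e-03]
 [-2.29403904e-03 -8.01576284e-05 -9.99997365e-01]] 0.9978409543877814 [ 0.05001001 -0.43669628 -0.03031939]
scene {'intrinsics': [[368.6139, 0.0, 253.9901], [0.0, 368.6139, 189.9947], [0.0, 0.0, 1.0]], 'distortion': [np.float64(-0.11864818886082183), np.float64(0.0), np.float64(0.0), np.float64(0.0), np.float64(0.0)], 'view': [[-0.8052, 0.593, 0.0084, 0.3901], [0.4502, 0.6205, -0.6421, -0.1473], [-0.386, -0.5132, -0.7666, 1.1931], [0.0, 0.0, 0.0, 1.0]]}
side {'intrinsics': [[402.7012, 0.0, 249.0537], [0.0, 402.7012, 194.0857], [0.0, 0.0, 1.0]], 'distortion': [np.float64(-0.029892689337624054), np.float64(0.0), np.float64(0.0), np.float64(0.0), np.float64(0.0)], 'view': [[0.8972, -0.4414, 0.014, -0.4666], [-0.2942, -0.6211, -0.7264, 0.2482], [0.3293, 0.6476, -0.6871, 0.8809], [0.0, 0.0, 0.0, 1.0]]}
wrist {'intrinsics': [[332.2154, 0.0, 260.1228], [0.0, 332.2154, 191.0552], [0.0, 0.0, 1.0]], 'distortion': [np.float64(-0.09073060670896022), np.float64(0.0), np.float64(0.0), np.float64(0.0), np.float64(0.0)], 'mount': [[1.0, 0.0002, 0.0003, 0.0005], [-0.0003, 0.9569, 0.2903, -0.0745], [-0.0002, -0.2903, 0.9569, -0.1433], [0.0, 0.0, 0.0, 1.0]]}
```

View pics/scene0.png

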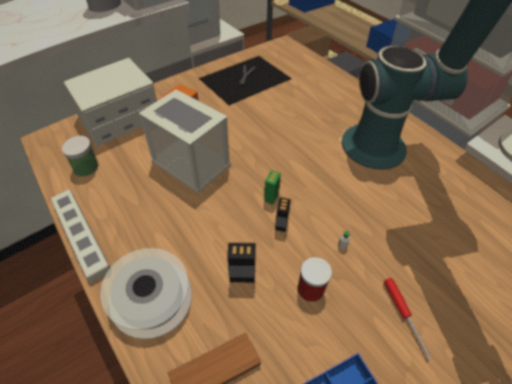

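View pics/side0.png

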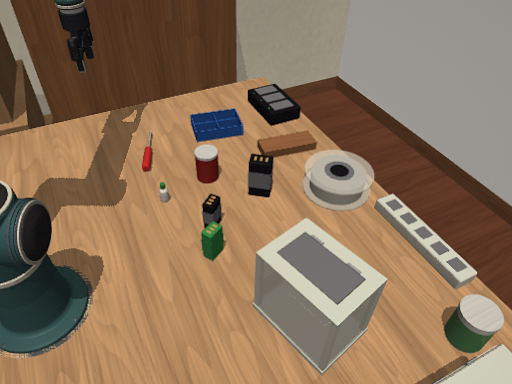

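View pics/wrist0.png

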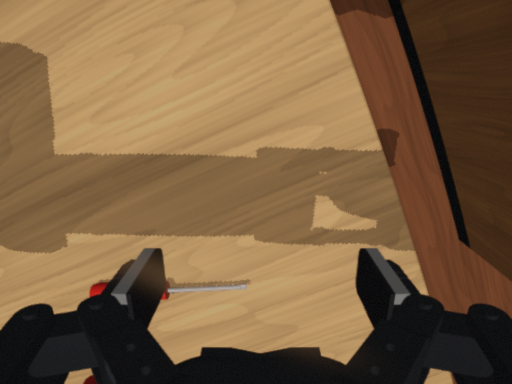

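The scene view shows the small pack at about (283,214), the large pack at (242,262), a green look-alike at (272,187), the tin at (314,280), and the box lid around (185,112). In the side view, the small pack is at (212,210) and the lid at (320,262). The wrist view shows only bench and a screwdriver.

```bash
cat > h.py <<'E'
import numpy as np,cv2
from workcell import *
def ray(n,px,pose=None):
    c=get_calibration(n)
    K=np.array(c['intrinsics'],float);d=np.array(c['distortion'],float)
    p=cv2.undistortPoints(np.array(px,float).reshape(-1,1,2),K,d).reshape(-1,2)
    v=np.c_[p,np.ones(len(p))]
    if 'view' in c:
        V=np.array(c['view']);R=V[:3,:3].T;o=-R@V[:3,3]
    else:
        M=np.array(c['mount']);Rt=np.array(pose[1]);o=np.array(pose[0])+Rt@M[:3,3];R=Rt@M[:3,:3]
    return o,v@R.T
def onz(n,px,z,pose=None):
    o,v=ray(n,px,pose);t=(z-o[2])/v[:,2];return o+v*t[:,None]
def tri(l):
    A=0;b=0
    for n,px,pose in l:
        o,v=ray(n,[px],pose);v=v[0]/np.linalg.norm(v[0]);P=np.eye(3)-np.outer(v,v);A=A+P;b=b+P@o
    return np.linalg.solve(A,b)
E
python3 - <<'E'
import cv2
a=cv2.imread('pics/scene0.png');b=cv2.imread('pics/side0.png')
f=lambda i,x,y,w,h,s:cv2.resize(i[y:y+h,x:x+w],None,fx=s,fy=s,interpolation=cv2.INTER_CUBIC)
cv2.imwrite('pics/c1.png',f(a,130,80,110,120,5));cv2.imwrite('pics/c2.png',f(b,245,210,150,110,5))
import numpy as np
cv2.imwrite('pics/c3.png',np.hstack([f(a,255,165,60,80,6),f(b,185,185,60,80,6)]))
E
```

```text
(no output)
```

View pics/c1.png

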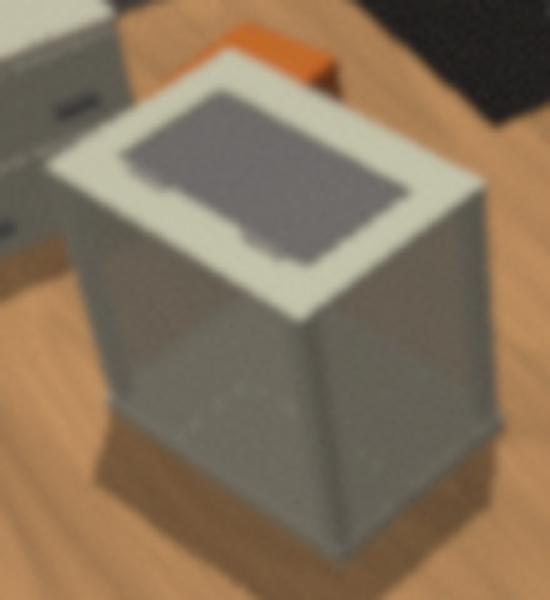

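View pics/c2.png

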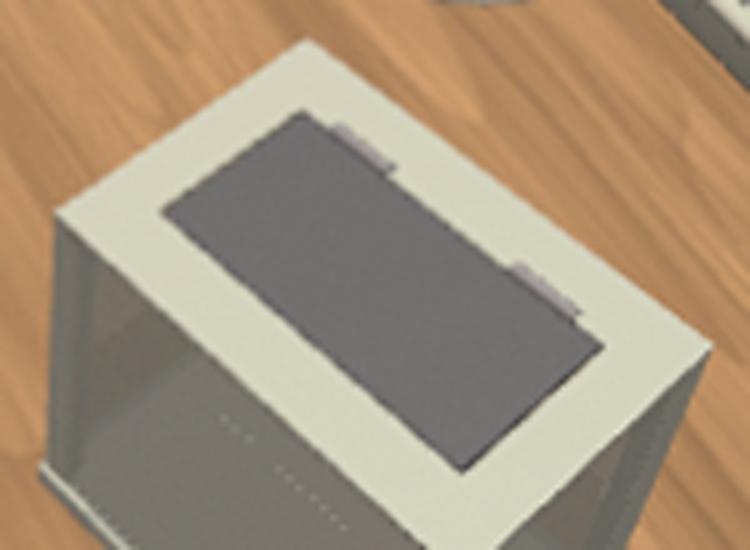

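View pics/c3.png

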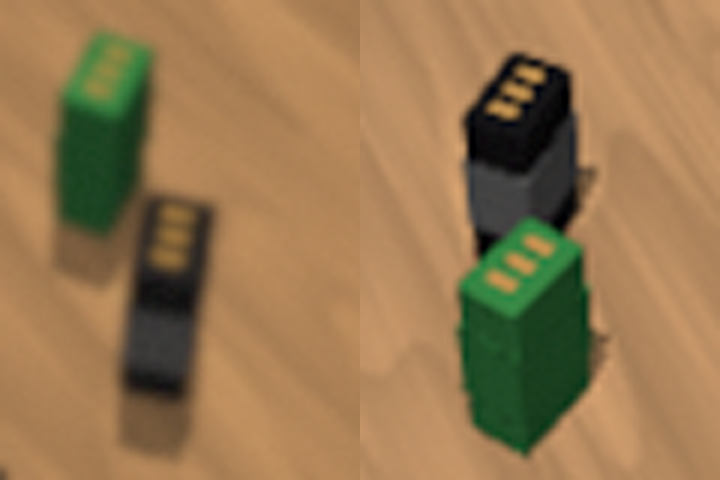

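```bash
python3 - <<'E'
from h import *
np.set_printoptions(precision=4,suppress=True)
S=onz('side',np.array([[302,112],[162,211],[462,472],[604,347]])/5+[245,210]-np.array([.4,.4]),.19)
C=onz('scene',np.array([[410,190],[222,90],[122,155],[305,266]])/5+[130,80]-np.array([.4,.4]),.19)
print(S,S.mean(0));print(C,C.mean(0))
L=onz('side',np.array([[308,40],[57,212],[712,346]])/5+[245,210]-np.array([.4,.4]),.19);print(L)
for n in('scene','side'):
    im=get_image(n);hsv=cv2.cvtColor(im,cv2.COLOR_RGB2HSV)
# small pack top corners side crop (x-360)
sp=(np.array([[160,55],[212,70],[107,118],[155,165-25]])/6+[185,185]-.42)
P=onz('side',sp,.09);print(P,P.mean(0))
sc=(np.array([[146,197],[214,205],[200,305],[137,300]])/6+[255,165]-.42)
P=onz('scene',sc,.09);print(P,P.mean(0))
print('gold',onz('scene',np.array([[174,238]])/6+[255,165]-.42,.09),onz('side',np.array([[517-360,90]])/6+[185,185]-.42,.09))
print('big',onz('scene',[[242,248]],.12),onz('side',[[261,162]],.12))
print('green',onz('scene',np.array([[108,75]])/6+[255,165]-.42,.09),onz('side',np.array([[520-360,265]])/6+[185,185]-.42,.09))
print('tin',onz('scene',[[316,267]],.095))
E
```

```text
[[ 0.5422 -0.2007  0.19  ]
 [ 0.4678 -0.2202  0.19  ]
 [ 0.5053 -0.3627  0.19  ]
 [ 0.5809 -0.3431  0.19  ]] [ 0.5241 -0.2817  0.19  ]
[[ 0.4675 -0.2167  0.19  ]
 [ 0.5062 -0.3572  0.19  ]
 [ 0.579  -0.3373  0.19  ]
 [ 0.5435 -0.1965  0.19  ]] [ 0.524 -0.277  0.19 ]
[[ 0.5653 -0.1683  0.19  ]
 [ 0.4317 -0.2034  0.19  ]
 [ 0.6165 -0.3598  0.19  ]]
[[0.452  0.0816 0.09  ]
 [0.4682 0.0637 0.09  ]
 [0.418  0.0559 0.09  ]
 [0.431  0.0357 0.09  ]] [0.4423 0.0592 0.09  ]
[[0.4385 0.0427 0.09  ]
 [0.418  0.0629 0.09  ]
 [0.456  0.0995 0.09  ]
 [0.4752 0.0824 0.09  ]] [0.4469 0.0719 0.09  ]
gold [[0.4428 0.0666 0.09  ]] [[0.4428 0.0624 0.09  ]]
big [[0.6093 0.1236 0.12  ]] [[0.6071 0.1088 0.12  ]]
green [[ 0.4086 -0.0211  0.09  ]] [[ 0.407  -0.0281  0.09  ]]
tin [[0.4981 0.2465 0.095 ]]
```

>>> servo_tool --pt "-1 -0.87 0.76 -0.08 0 0 0.64" --pt "-1 -0.87 0.76 -0.08 0 0 0.64" --pt "-1 -0.87 0.76 -0.08 0 0 0.64" --pt "-1 -0.87 0.76 -0.08 0 0 0.64" --pt "-1 -0.87 0.76 -0.08 0 0 0.64" --pt "-1 -0.87 0.76 -0.08 0 0 0.64" --pt "-1 -0.87 0.76 -0.08 0 0 0.64" --pt "-1 -0.87 0.76 -0.08 0 0 0.64" --force 100

```text
time: 0.92
tcp_pos: [0.3602, 0.3362, 0.2519]
orientation: [[0.99, 0.144, 0.002], [0.144, -0.99, -0.003], [0.001, 0.003, -1.0]]
contact_force: [0.8, 0.1, 0.4]
width: 1.001
```

```bash
cat >> h.py <<'E'
def go(target,ang=None):
    s=state();R=np.array(s['orientation']);d=R.T@(np.array(target)-s['tcp_pos'])
    a=np.degrees(np.arctan2(R[1,0],R[0,0]));print('t',s['time'],'tcp',np.round(s['tcp_pos'],4),'ang',a.round(2),'tilt',R[:2,2].round(4),'F',np.round(s['contact_force'],1),'w',s['width'])
    print('shift frac',(d/.25).round(3),'mm',np.linalg.norm(d)*1e3)
    if ang is not None: print('turn z frac',((a-ang+180)%360-180)/90)
E
python3 -c "
from h import *
go([.443,.0645,.25],-48)"
```

```text
t 0.9167 tcp [0.3602 0.3362 0.2519] ang 8.27 tilt [ 0.0018 -0.0027] F [0.8 0.1 0.4] w 1.0007976902104008
shift frac [0.171 1.123 0.011] mm 284.028913981698
turn z frac 0.6252243501184277
```

>>> servo_tool --pt "-1 0.17 1.0 0.01 0 0 0.625" --pt "-1 0.17 1.0 0.01 0 0 0.625" --pt "-1 0.17 1.0 0.01 0 0 0.625" --pt "-1 0.17 1.0 0.01 0 0 0.625" --pt "-1 0.17 1.0 0.01 0 0 0.625" --pt "-1 0.17 1.0 0.01 0 0 0.625" --pt "-1 0.17 1.0 0.01 0 0 0.625" --pt "-1 0.17 1.0 0.01 0 0 0.625" --pt "-1 0.17 1.0 0.01 0 0 0.625"

```text
time: 1.67
tcp_pos: [0.4394, 0.1001, 0.2488]
orientation: [[0.673, -0.739, 0.0], [-0.739, -0.673, 0.0], [-0.0, -0.0, -1.0]]
contact_force: [-0.1, -0.5, -0.4]
width: 1.001
```

```bash
python3 -c "
from h import *
s=state();im=get_image('wrist');cv2.imwrite('pics/w1.png',im[:,:,::-1])
np.savez('w1.npz',p=s['tcp_pos'],R=s['orientation'])
go([.443,.0645,.25],-48)"
```

```text
t 1.7167 tcp [0.4392 0.1008 0.2488] ang -47.32 tilt [-0.      0.0001] F [-0.2  0.9 -0. ] w 0.9981800067521601
shift frac [ 0.117  0.087 -0.005] mm 36.49321260877484
turn z frac 0.007519459228648392
```

View pics/w1.png

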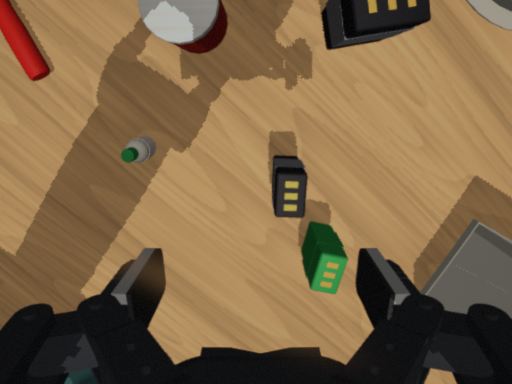

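The small pack's top face is at about (290,194), nearly aligned with the tool axes. The green look-alike is at (327,275), and the big pack and tin are at the top edge.

```bash
python3 -c "
import cv2
a=cv2.imread('pics/w1.png');cv2.imwrite('pics/w1c.png',cv2.resize(a[145:225,260:320],None,fx=7,fy=7,interpolation=cv2.INTER_CUBIC))"
```

```text
(no output)
```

View pics/w1c.png

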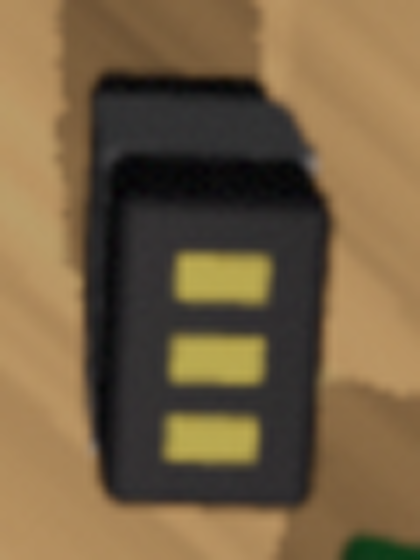

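```bash
python3 -c "
from h import *
d=np.load('w1.npz');f=lambda c:np.array(c)/7+[260,145]-.43
P=onz('wrist',f([[120,199],[326,210],[312,500],[104,495],[222,278],[218,360],[211,440]]),.09,(d['p'],d['R']))
print(P.round(4),P[:4].mean(0))
e=P[2]-P[1]+P[3]-P[0];print(np.degrees(np.arctan2(e[1],e[0])));e=P[6]-P[4];print(np.degrees(np.arctan2(e[1],e[0])),np.linalg.norm(P[0]-P[1]),np.linalg.norm(P[2]-P[1]))
"
```

```text
[[0.4495 0.0893 0.09  ]
 [0.467  0.0679 0.09  ]
 [0.4361 0.0401 0.09  ]
 [0.4171 0.062  0.09  ]
 [0.4508 0.0716 0.09  ]
 [0.442  0.064  0.09  ]
 [0.433  0.0566 0.09  ]] [0.44243789 0.06482148 0.09      ]
-138.94355993353204
-139.8375629143083 0.027692299127246897 0.04157955345771931
```

```bash
python3 -c "
from h import *
go([.4425,.0645,.055],-49.5)"
```

```text
t 1.7167 tcp [0.4392 0.1008 0.2488] ang -47.32 tilt [-0.      0.0001] F [-0.2  0.9 -0. ] w 0.9981800067521601
shift frac [0.116 0.089 0.775] mm 197.17969054746263
turn z frac 0.024186125895315057
```

>>> servo_tool --pt "-1 0.117 0.088 0.1 0 0 0.024" --pt "-1 0.117 0.088 0.35 0 0 0.024" --pt "-1 0.117 0.088 0.35 0 0 0.024" --pt "-1 0.117 0.088 0.35 0 0 0.024" --pt "-1 0.117 0.088 0.35 0 0 0.024"

```text
time: 2.13
tcp_pos: [0.4414, 0.0654, 0.1602]
orientation: [[0.651, -0.759, -0.004], [-0.759, -0.651, -0.0], [-0.002, 0.003, -1.0]]
contact_force: [-0.1, -0.0, 0.7]
width: 0.999
```

```bash
python3 -c "
from h import *
s=state();im=get_image('wrist');cv2.imwrite('pics/w2.png',im[:,:,::-1])
np.savez('w2.npz',p=s['tcp_pos'],R=s['orientation'])
go([.4425,.0645,.055],-49.5)"
```

```text
t 2.1833 tcp [0.4431 0.0656 0.1621] ang -49.37 tilt [0.0004 0.0001] F [-0.1  0.1 -0.6] w 1.0030447702319876
shift frac [0.001 0.005 0.428] mm 107.06217399323755
turn z frac 0.0014413201949865753
```

View pics/w2.png

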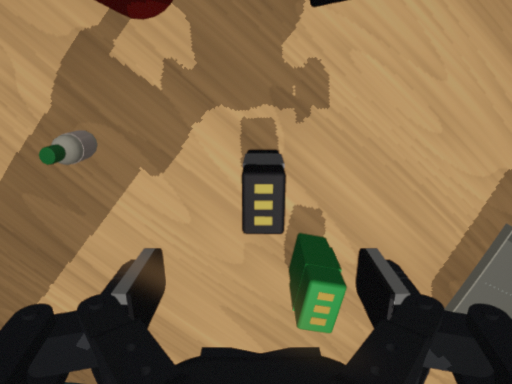

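```bash
python3 -c "
from h import *
d=np.load('w2.npz')
P=onz('wrist',[[244,176],[284,175],[284,232],[243,233],[263.3,205]],.09,(d['p'],d['R']))
print(P.round(4),P[:4].mean(0)); print(((P-d['p'])@d['R']).round(4))
"
```

```text
[[0.4489 0.0869 0.09  ]
 [0.4667 0.0673 0.09  ]
 [0.4361 0.0399 0.09  ]
 [0.4168 0.0611 0.09  ]
 [0.4418 0.0639 0.09  ]] [0.44214071 0.06380465 0.09      ]
[[-0.0114 -0.0199  0.0702]
 [ 0.0151 -0.0206  0.0701]
 [ 0.016   0.0204  0.0702]
 [-0.0127  0.0212  0.0703]
 [ 0.0015  0.0004  0.0702]]
```

>>> servo_tool --pt "-1 0.004 0.003 0.14 0 0 0" --pt "-1 0.004 0.003 0.28 0 0 0" --pt "-1 0.004 0.003 0.38 0 0 0" --pt "-1 0.004 0.003 0.43 0 0 0" --pt "-1 0.004 0.003 0.43 0 0 0" --pt "1 0.004 0.003 0.43 0 0 0" --pt "1 0.004 0.003 0.43 0 0 0" --pt "1 0.004 0.003 0.43 0 0 0" --pt "1 0.004 0.003 0.43 0 0 0" --pt "1 0.004 0.003 0.43 0 0 0" --pt "1 0.004 0.003 0.43 0 0 0" --pt "1 0.004 0.003 0.43 0 0 0" --force 100

```text
time: 3.18
tcp_pos: [0.4446, 0.0639, 0.0555]
orientation: [[0.649, -0.761, 0.003], [-0.761, -0.649, 0.001], [0.002, -0.003, -1.0]]
contact_force: [-0.3, 1.0, 6.5]
width: 0.339
```

```bash
python3 -c "
from h import *
go([.4425,.0645,.30],-49.5)"
```

```text
t 3.1833 tcp [0.4446 0.0639 0.0555] ang -49.53 tilt [0.0033 0.0005] F [-0.3  1.   6.5] w 0.33899273532088126
shift frac [-0.005  0.002 -0.978] mm 244.53343642226451
turn z frac -0.00036902595953733905
```

>>> servo_tool --pt "1 0 0 -0.1 0 0 0" --pt "1 0 0 -0.25 0 0 0" --pt "1 0 0 -0.4 0 0 0" --pt "1 0 0 -0.55 0 0 0" --pt "1 0 0 -0.7 0 0 0" --pt "1 0 0 -0.85 0 0 0" --pt "1 0 0 -0.95 0 0 0" --pt "1 0 0 -0.98 0 0 0" --pt "1 0 0 -0.98 0 0 0"

```text
time: 3.93
tcp_pos: [0.4442, 0.0637, 0.3014]
orientation: [[0.649, -0.761, 0.005], [-0.761, -0.649, 0.0], [0.003, -0.004, -1.0]]
contact_force: [0.2, 0.1, -2.1]
width: 0.337
```

```bash
python3 -c "
from h import *
im=get_image('side');cv2.imwrite('pics/s2.png',im[:,:,::-1])
import math
a=math.radians(14.7);m=np.array([.524,-.279]);off=-.010
t=m+off*np.array([math.cos(a),math.sin(a)]);print(t)
go([*t,.30],-75.3)"
```

```text
[ 0.51432732 -0.28153758]
t 3.9833 tcp [0.443  0.0636 0.2988] ang -49.53 tilt [0.001  0.0001] F [ 0.4 -0.3 -2.2] w 0.3363017500841874
shift frac [ 1.236  0.679 -0.005] mm 352.4544919900478
turn z frac 0.28632822972043387
```

View pics/s2.png

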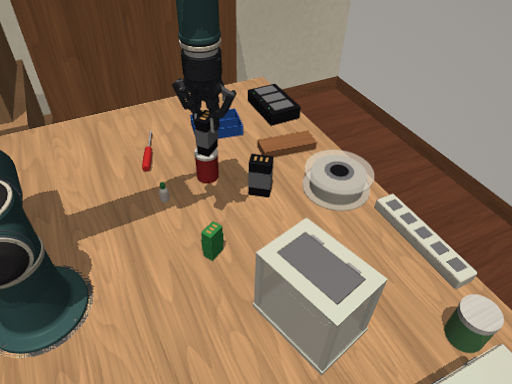

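The pack is held at (207,130) in the side view. The big pack and the green one are undisturbed.

>>> servo_tool --pt "1 0.07 0.04 0 0 0 0.03" --pt "1 0.19 0.1 0 0 0 0.09" --pt "1 0.31 0.17 0 0 0 0.15" --pt "1 0.43 0.24 0 0 0 0.21" --pt "1 0.55 0.3 0 0 0 0.26" --pt "1 0.67 0.37 0 0 0 0.286" --pt "1 0.79 0.43 0 0 0 0.286" --pt "1 0.9 0.49 0 0 0 0.286" --pt "1 0.97 0.53 0 0 0 0.286" --pt "1 1.0 0.55 0 0 0 0.286" --pt "1 1.0 0.55 0 0 0 0.286"

```text
time: 4.9
tcp_pos: [0.4992, -0.2168, 0.2952]
orientation: [[0.252, -0.968, -0.005], [-0.968, -0.252, 0.002], [-0.004, 0.005, -1.0]]
contact_force: [0.3, -0.0, -2.6]
width: 0.338
```

```bash
python3 -c "
from h import *
s=state();im=get_image('wrist');cv2.imwrite('pics/w3.png',im[:,:,::-1])
np.savez('w3.npz',p=s['tcp_pos'],R=s['orientation'])
go([.5143,-.2815,.26],-75.3)"
```

```text
t 4.95 tcp [ 0.4993 -0.2155  0.2958] ang -75.36 tilt [-0.0046  0.0029] F [ 0.4  1.  -1.4] w 0.33450608260735076
shift frac [0.271 0.008 0.142] mm 76.5996335379719
turn z frac -0.0007175863319869475
```

View pics/w3.png

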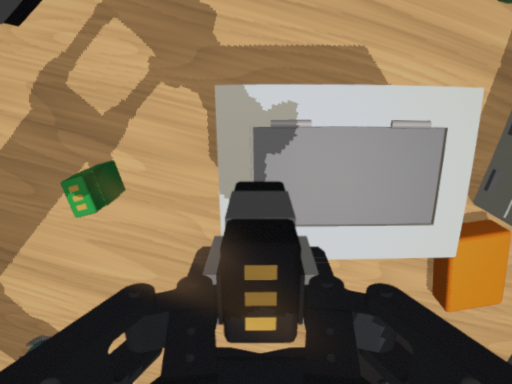

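The box lid is at (216,86)–(459,258), with the flap corners at (253,127), (447,127) and (435,225). The hinges are on the far (upper) side, and the pack hangs straight in the jaws.

```bash
python3 -c "
from h import *
d=np.load('w3.npz')
P=onz('wrist',[[253,127],[447,127],[435,225],[216,86],[483,87],[459,258]],.19,(d['p'],d['R']))
print(P.round(4))
print((P[0]+P[2])/2,(P[3]+P[5])/2)
for i,j in((0,1),(3,4),(2,1),(5,4)):
  e=P[j]-P[i];print(np.degrees(np.arctan2(e[1],e[0])),np.linalg.norm(e))
"
```

```text
[[ 0.5437 -0.1986  0.19  ]
 [ 0.5824 -0.341   0.19  ]
 [ 0.5052 -0.364   0.19  ]
 [ 0.5656 -0.1655  0.19  ]
 [ 0.6182 -0.3572  0.19  ]
 [ 0.4818 -0.3986  0.19  ]]
[ 0.52445173 -0.28128032  0.19      ] [ 0.5236994  -0.28205106  0.19      ]
-74.79477428659561 0.147522016067218
-74.62882897124084 0.19877035540426274
16.596596818956943 0.08055147333619674
16.8773182394085 0.14254715008914898
```

```bash
python3 -c "
from h import *
go([.516,-.283,.26],-75.1)"
```

```text
t 4.95 tcp [ 0.4993 -0.2155  0.2958] ang -75.36 tilt [-0.0046  0.0029] F [ 0.4  1.  -1.4] w 0.33450608260735076
shift frac [0.279 0.003 0.142] mm 78.24196667857183
turn z frac -0.0029398085542093593
```

>>> servo_tool --pt "1 0.1 0.005 0.03 0 0 0" --pt "1 0.2 0.005 0.08 0 0 0" --pt "1 0.26 0.005 0.12 0 0 0" --pt "1 0.278 0.005 0.14 0 0 0" --pt "1 0.278 0.005 0.14 0 0 0" --pt "1 0.278 0.005 0.14 0 0 0"

```text
time: 5.45
tcp_pos: [0.5165, -0.2818, 0.2629]
orientation: [[0.255, -0.967, -0.002], [-0.967, -0.255, 0.002], [-0.002, 0.001, -1.0]]
contact_force: [0.5, -0.4, -0.1]
width: 0.338
```

```bash
python3 -c "
from h import *
im=get_image('side');cv2.imwrite('pics/s3.png',im[:,:,::-1])
go([.516,-.283,.26],-75.1)
go([.516,-.283,.13],-75.1)"
```

```text
t 5.5 tcp [ 0.5169 -0.282   0.2638] ang -75.23 tilt [-0.0005  0.0011] F [ 0.3 -0.2 -1. ] w 0.3365240387109739
shift frac [0.003 0.004 0.015] mm 3.992735154742975
turn z frac -0.0014634757914286133
t 5.5 tcp [ 0.5169 -0.282   0.2638] ang -75.23 tilt [-0.0005  0.0011] F [ 0.3 -0.2 -1. ] w 0.3365240387109739
shift frac [0.004 0.004 0.535] mm 133.75940450795744
turn z frac -0.0014634757914286133
```

View pics/s3.png

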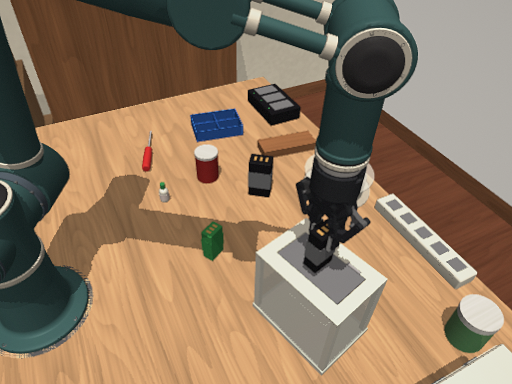

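The pack's bottom is just above the flap, inside the mouth outline. Now pushing down.

>>> servo_tool --pt "1 0.003 0.004 0.05 0 0 0" --pt "1 0.003 0.004 0.1 0 0 0" --pt "1 0.003 0.004 0.15 0 0 0" --pt "1 0.003 0.004 0.19 0 0 0" --pt "1 0.003 0.004 0.23 0 0 0" --pt "1 0.003 0.004 0.27 0 0 0" --pt "1 0.003 0.004 0.3 0 0 0" --pt "1 0.003 0.004 0.3 0 0 0"

```text
time: 6.17
tcp_pos: [0.5143, -0.2834, 0.1854]
orientation: [[0.254, -0.967, -0.005], [-0.967, -0.254, 0.002], [-0.004, 0.004, -1.0]]
contact_force: [-2.3, 0.1, -1.4]
width: 0.34
```

```bash
python3 -c "
from h import *
im=get_image('side');cv2.imwrite('pics/s4.png',im[200:340,235:400,::-1].repeat(4,0).repeat(4,1))
go([.516,-.283,.13],-75.1)"
```

```text
t 6.2167 tcp [ 0.5146 -0.2835  0.1863] ang -75.27 tilt [-0.0045  0.0022] F [-1.5 -0.7 -1.4] w 0.33749284181191036
shift frac [ 0.    -0.007  0.225] mm 56.34369438523996
turn z frac -0.0018533764481765678
```

View pics/s4.png

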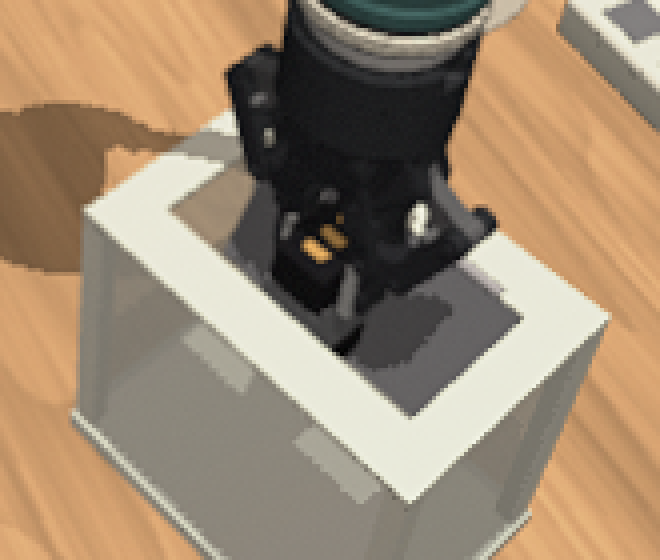

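>>> servo_tool --pt "1 0 0 0.03 0 0 0" --pt "1 0 0 0.06 0 0 0" --pt "1 0 0 0.09 0 0 0" --pt "1 0 0 0.12 0 0 0" --pt "1 0 0 0.15 0 0 0" --pt "1 0 0 0.16 0 0 0" --pt "1 0 0 0.16 0 0 0"

```text
time: 6.8
tcp_pos: [0.5152, -0.2837, 0.147]
orientation: [[0.254, -0.967, -0.003], [-0.967, -0.254, 0.001], [-0.002, 0.002, -1.0]]
contact_force: [-2.1, -1.0, -2.9]
width: 0.338
```

```bash
python3 -c "
from h import *
im=get_image('side');cv2.imwrite('pics/s5.png',im[200:340,235:400,::-1].repeat(4,0).repeat(4,1))
go([.516,-.283,.13],-75.1)"
```

```text
t 6.85 tcp [ 0.5153 -0.2839  0.1476] ang -75.26 tilt [-0.0023  0.0012] F [-2.8 -1.1 -2.3] w 0.33264813256944575
shift frac [-0.003 -0.004  0.07 ] mm 17.622270602911417
turn z frac -0.001817511955867859
```

View pics/s5.png

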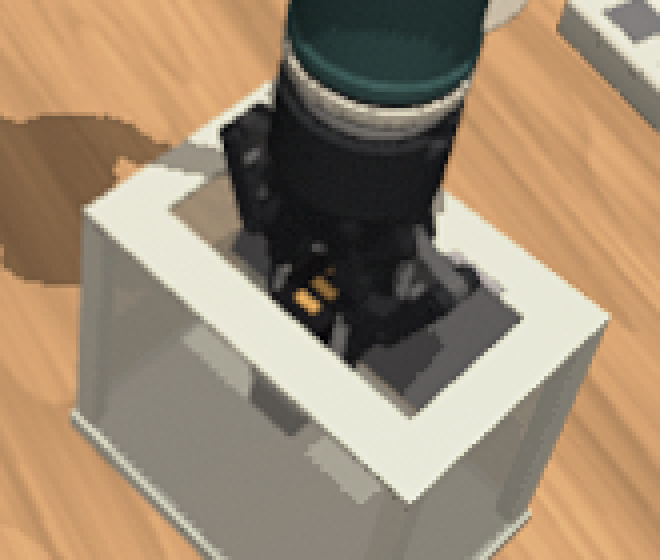

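>>> servo_tool --pt "1 0 0 0.02 0 0 0" --pt "1 0 0 0.04 0 0 0" --pt "1 0 0 0.06 0 0 0" --pt "1 0 0 0.06 0 0 0" --pt "1 0 0 0.06 0 0 0"

```text
time: 7.27
tcp_pos: [0.5156, -0.2841, 0.133]
orientation: [[0.254, -0.967, -0.001], [-0.967, -0.254, 0.001], [-0.001, 0.001, -1.0]]
contact_force: [-2.1, 0.2, -3.0]
width: 0.339
```

```bash
python3 -c "
from h import *
im=get_image('scene');cv2.imwrite('pics/a6.png',im[60:210,110:260,::-1].repeat(4,0).repeat(4,1))
go([.516,-.283,.13],-75.1)"
```

```text
t 7.3167 tcp [ 0.5157 -0.2841  0.1333] ang -75.26 tilt [-0.0013  0.0005] F [-2.3 -1.5 -1.8] w 0.3366470100603973
shift frac [-0.004 -0.002  0.013] mm 3.4506224542298427
turn z frac -0.0018258299757304838
```

View pics/a6.png

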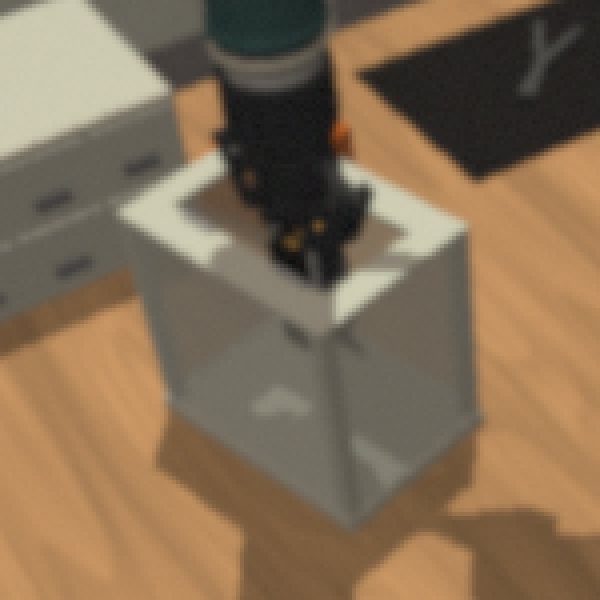

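Pack top is about 22 mm below the lid, and forces are small. Releasing with a partial opening.

>>> servo_tool --pt "0.0 0 0 0 0 0 0" --pt "0.0 0 0 0 0 0 0" --pt "0.0 0 0 0 0 0 0" --pt "0.0 0 0 0 0 0 0" --pt "0.0 0 0 0 0 0 0" --pt "0.0 0 0 0 0 0 0"

```text
time: 7.82
tcp_pos: [0.5167, -0.2846, 0.1344]
orientation: [[0.254, -0.967, 0.001], [-0.967, -0.254, -0.001], [0.001, -0.001, -1.0]]
contact_force: [-2.1, -1.9, 0.6]
width: 0.503
```

```bash
python3 -c "
from h import *
im=get_image('side');cv2.imwrite('pics/s7.png',im[200:350,235:400,::-1].repeat(4,0).repeat(4,1))
go([.516,-.283,.30],-75.1)"
```

```text
t 7.8667 tcp [ 0.5168 -0.2846  0.1343] ang -75.27 tilt [ 0.0012 -0.0007] F [-1.3 -1.8  2.5] w 0.5016940468681804
shift frac [-0.006  0.001 -0.663] mm 165.68420833701046
turn z frac -0.0019377628625982701
```

View pics/s7.png

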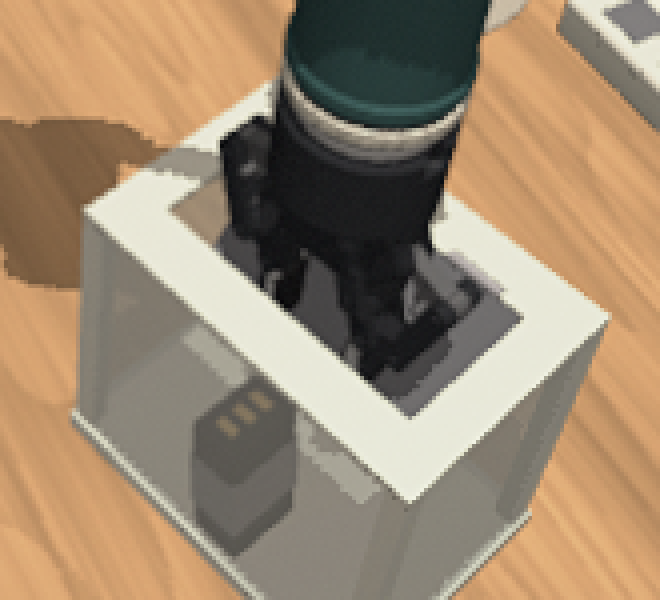

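The pack has dropped to the box floor at about (245,470) in the crop. Withdrawing the fingers.

>>> servo_tool --pt "0.0 0 0 -0.04 0 0 0" --pt "0.0 0 0 -0.1 0 0 0" --pt "0.0 0 0 -0.17 0 0 0" --pt "0.0 0 0 -0.24 0 0 0" --pt "0.0 0 0 -0.32 0 0 0" --pt "0.0 0 0 -0.42 0 0 0" --pt "0.0 0 0 -0.54 0 0 0" --pt "0.0 0 0 -0.66 0 0 0" --pt "0.0 0 0 -0.7 0 0 0" --pt "0.0 0 0 -0.7 0 0 0" --pt "0.0 0 0 -0.7 0 0 0"

```text
time: 8.78
tcp_pos: [0.5166, -0.2841, 0.3092]
orientation: [[0.254, -0.967, 0.002], [-0.967, -0.254, -0.0], [0.001, -0.001, -1.0]]
contact_force: [0.3, 0.4, -0.4]
width: 0.505
```

```bash
python3 -c "
from h import *
im=get_image('side');cv2.imwrite('pics/s8.png',im[:,:,::-1]);cv2.imwrite('pics/s8c.png',im[200:350,235:400,::-1].repeat(4,0).repeat(4,1))
go([.516,-.283,.30],-75.1)"
```

```text
t 8.8333 tcp [ 0.5158 -0.2838  0.3075] ang -75.26 tilt [-0.0012  0.0011] F [ 0.8  0.5 -1.6] w 0.5018073580918192
shift frac [-0.003 -0.002  0.03 ] mm 7.55595134540993
turn z frac -0.001794452961839473
```

View pics/s8.png

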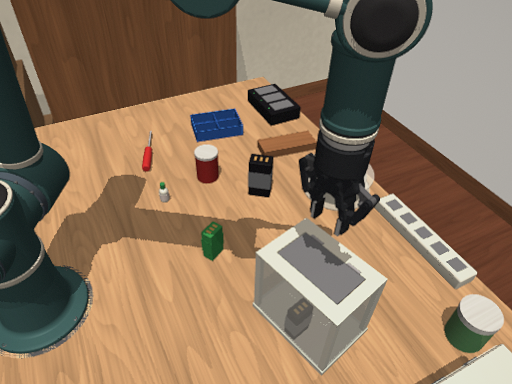

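View pics/s8c.png

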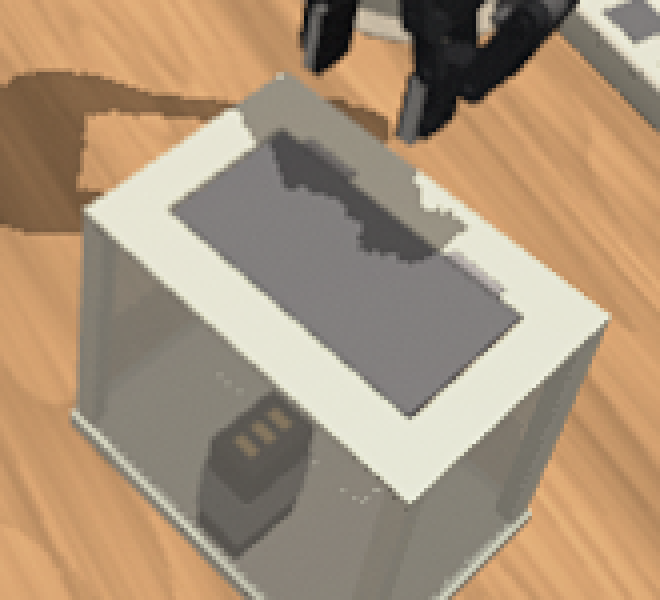

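The flap is shut and the pack is inside. The big pack is still at (261,175). The pack shifted slightly between pictures, so I'll wait a moment and confirm it is at rest.

>>> servo_tool --pt "0 0 0 0 0 0 0" --pt "0 0 0 0 0 0 0" --pt "0 0 0 0 0 0 0" --pt "0 0 0 0 0 0 0" --pt "0 0 0 0 0 0 0" --pt "0 0 0 0 0 0 0" --pt "0 0 0 0 0 0 0" --pt "0 0 0 0 0 0 0" --pt "0 0 0 0 0 0 0"

```text
time: 9.58
tcp_pos: [0.5163, -0.2843, 0.3089]
orientation: [[0.254, -0.967, 0.0], [-0.967, -0.254, -0.0], [0.0, -0.0, -1.0]]
contact_force: [-0.5, 0.4, 0.0]
width: 0.493
```

```bash
python3 -c "
from h import *
im=get_image('side')[:,:,::-1];o=cv2.imread('pics/s8.png')
print('box diff',cv2.absdiff(np.ascontiguousarray(im[250:360,250:390]),o[250:360,250:390]).max())
b=cv2.imread('pics/side0.png');d=cv2.absdiff(np.ascontiguousarray(im),b);print('bigpack diff vs start max/mean',d[150:200,242:280].max(),d[150:200,242:280].mean())
"
```

```text
box diff 56
bigpack diff vs start max/mean 27 11.444561403508771
```

```bash
python3 -c "
from h import *
im=np.ascontiguousarray(get_image('side')[:,:,::-1]);o=cv2.imread('pics/s8.png');b=cv2.imread('pics/side0.png')
d=cv2.absdiff(im,o).max(2);print('pack region',d[295:345,280:320].max(),'where',np.argwhere(d[250:360,250:390]>20)[:5]+[250,250],(d>20).sum())
f=lambda i:cv2.resize(i[140:210,225:300],None,fx=5,fy=5)
cv2.imwrite('pics/f.png',np.vstack([np.hstack([f(b),f(im)]),cv2.resize(im[280:350,250:400],(750,350))])[:600])
"
```

```text
pack region 24 where [[252 342]
 [252 346]
 [252 347]
 [253 342]
 [253 343]] 938
```

View pics/f.png

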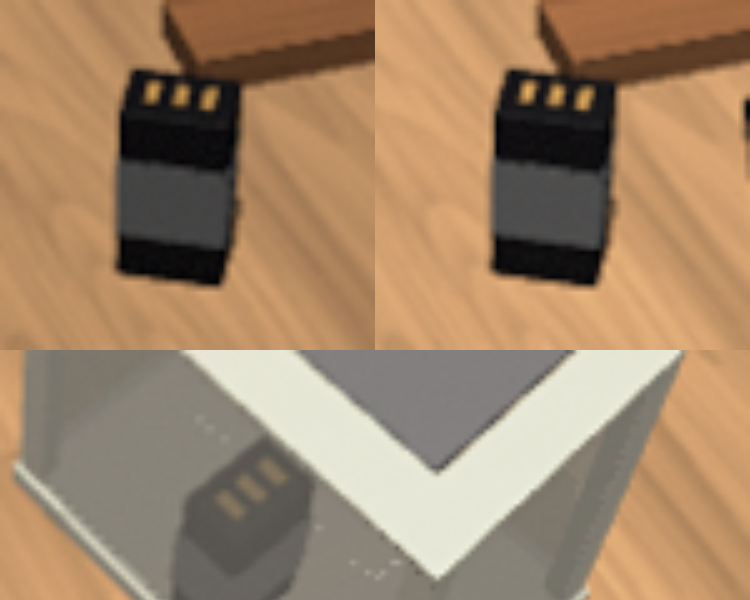

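The big pack looks identical to the start; only the exposure changed. The spent pack stays on the box floor, and the robot is clear of everything.

```bash
python3 -c "
from workcell import *
print(finish_job())"
```

```text
the job is handed in; nothing more can be done
None
```

The smaller pack is inside the used-battery box, and I handed the job in at about 9.7 s. I gripped it across its 30 mm side, carried it over the mouth and pushed it down through the flap. I let go once its top was about 22 mm below the lid, and it dropped to the box floor.

- **Spent pack and flap:** the last pictures show the pack on the box floor and the flap level and shut. I judged the flap by eye and did not measure its angle.
- **Large pack:** it still stands where it began. Its picture differed from the first one only in brightness.
- **Robot:** the gripper was about 0.12 m above the lid, and the contact force read about zero.
- **At rest:** the pack shifted slightly between release and the first picture after withdrawing. About 0.8 s later, picture differences over it were down to 24 of 255. I put those down to noise, and the larger ones on the lid to the arm's shadow, though I did not test either.

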